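# Slide the punching slab home under the low punch guide

### The job

Push the white slab with the fingertips flat along the mat, under the low blue bridge of the punch guide, lengthwise (short edge first), until that edge rests squarely against the red stop at the far end. Only push it: do not lift or tip the slab, leave the other things on the bench where they are, and take the hand away at the end.

Things in the scene. Friction and masses are not known exactly. Their poses are not given: they have to be found in the camera images.
- slab_center (a point): white polythene punching slab, a loose flat plate 90 x 120 x 14 mm (about 0.2 kg) lying flat on the mat. The point is its centre, half-way up (7 mm above the mat). Its own y axis runs along the 120 mm side, x along the 90 mm side, z up.
- punch_guide: low punch guide fixed on the mat: a blue bridge bar with three brass bushes on two aluminium side rails, a red stop bar closing the far end. Origin on the mat's top (z = 0) under the middle of the bridge; x points the way in, from the open mouth to the red stop, y across. Bridge bar x -25 to +25 mm, underside 18, top 32 mm high (bushes 41 mm). Slab fully home: its centre at x = 0.
- guide_mouth (a point): middle of the guide's open mouth on the mat, between the rail ends: x = -25 mm in the guide's frame. Rails 18 mm high and 16 mm wide run from here to x = +72 mm, 106 mm apart inside (y -53 to +53 mm); flat screwed feet outside them out to y = +-88 mm. Axes as the guide's. When the slab is home its near edge sticks out 35 mm in front of this point.
- guide_stop (a point): middle of the red stop bar's inner face, at its foot on the mat: x = +60 mm in the guide's frame; the stop is 18 mm high. The mat (top z = 0, 5 mm thick) ends some 20 to 70 mm to the right of the world's y = 0; beyond it the bare bench lies 5 mm lower. A shelf board (top 0.35 m up) overhangs the back of the bench from about x = 0.72 m on; keep the wrist clear of it.
- green_tape: roll of green tape lying flat, 98 mm across, 50 mm high; a bystander, leave alone. Origin: centre of its underside.
- cement_jar: brown jar with a black cap, 66 mm across, 88 mm high; a bystander, leave alone. Origin: centre of its underside.
- thread_spool: spool of beige thread, 43 mm across, 54 mm high; a bystander, leave alone. Origin: centre of its underside.
- pincers: red-handled pincers lying flat, 192 mm long, 12 mm high; a bystander, leave alone. Origin: centre of its underside.
- awl: awl with a wooden handle lying flat, 129 mm long, 26 mm high; a bystander, leave alone. Origin: centre of its underside.
- glue_brush: glue brush lying flat on the bare bench, 163 mm long, 10 mm high; a bystander, leave alone. Origin: centre of its underside.
- hammer: hammer lying flat on the bare bench, 284 mm long, 38 mm high; a bystander, leave alone. Origin: centre of its underside.
- slab: the same white slab; origin at the centre of its underside, axes as above.

How it is judged:
By the outcome, as a careful person would: the job done as asked, in the order asked, and still so for the second after the job is handed in, with the robot touching nothing.
It also fails if it takes over 61 s, if anything falls off the work surface, if the arm or the gripper's body presses on something with over 40 N, if the wrist force passes 120 N, or if a joint passes its speed limit or range.

### The arm

A 6-joint arm with a two-finger parallel gripper is mounted at the origin on a cart in front of the work surface, level with it; the furniture and walls round the work are solid. World frame = base frame: x ahead of the robot, y to its left, z up, the work surface at z = 0. Lengths are in m, angles in degrees, forces in N, time in s.
With the tool pointing down it reaches from about 0.3 to 0.75 m from the base axis. Payload 8.5 kg.
Tool frame: the origin (TCP) lies between the finger pads; the fingertips stand env.finger_overhang ahead of it and the grasp point (between the pads) lies 2 mm behind it (env.finger_overhang is the distance from the TCP to the fingertips, in m); z points along the fingers, y is the line along which they close (so a half turn about z gives the same grasp; the last joint's range is limited). The gripper opens to 85 mm and grips with 20 to 120 N. Pads are 22 mm wide; open, the fingers measure 114 mm over their backs; the gripper's body (76 mm by 85 mm) begins 54 mm behind the grasp point. The pads swing forward as they close: fully open they stand 13 mm farther back than shut.
Start: joints at [52.867, 21.807, 74.336, -0, 83.858, -12.336], TCP at [0.231, 0.499, 0.248] pointing down, gripper open.
Joint ranges: [-178.18, 178.18], [-50.72, 133.34], [12.68, 142.11], [-81.47, 261.47], [9.98, 163.14], [-165.26, 165.26]. Speed limits (degrees/s): [136.94, 136.94, 180, 180, 180, 180].

### API

Orientations are given as a 3x3 rotation matrix whose columns are the frame's x, y, z axes.
In Python, from rig import env gives the robot as it stands. The module is installed in compiled form; this text tells all that it offers.
- The arm moves only by the tool jog_arm, never from a script. Its arguments are lists of equal length, an entry for each row: "hand": the finger opening in m, from 0 to 0.0854; "travel": the shift along the world's x, y, z in m, a list of three; "yaw": the turn about the world's z in rad. A call has exactly 5 rows; each row shifts and turns the commanded pose from where the row before left it; what a row does not reach is not made up. A row lasts 1/8 s, in which the tool goes at most 62.5 mm and 10.7 degrees, less where a joint would pass 70% of its speed; a pose out of reach is approached as far as the arm can. A call is refused whole if a number of a shift passes 0.0625 or a number of a turn 0.188, either way. A call with a gripper value outside its range is refused whole. The fingers move at their own pace and stop on an object; "grip_force" is the grip in N (left out, the last holds). Time passes only in rows, so rows that do not move let the fingers close, or fill a call up. It gives the time, the measured TCP pose, the force, the opening and the grip force at its end, in the units of the state.
- env.observe(): the state, without advancing time (a new reading comes with each control period).
- env.get_image(name): name is "scene" or "top" or "wrist"; returns the picture (480x640x3 uint8, red, green, blue); there is no depth.
- env.calibration(name): a dict with "fx", "fy", "cx", "cy" (pixels), "position" and "rotation" of the camera in the world; the wrist camera has in their place "hand_eye" (4x4, takes a point from camera to tool coordinates, whose origin is the TCP and whose axes are the flange's). Camera axes: x right, y down, z forward; pixel columns grow to the right and rows downward; lengths in m; the calibration is good to about 2 mm. A picture is of the moment at which its call begins: read the wrist's pose just before it. calibration takes no time and is no camera call.
- env.close_job(): hands the job in; it is judged then, once.
The state is a dict: "time_s": time; "q": joint angles; "qvel": joint speeds; "joint_efforts": joint torques, N m; "position": TCP position; "tool_rot": TCP orientation; "ft_force": force on the tool from outside, world axes, zero at the start; "wrist_torque": the same for the moment, N m; "grip_width": finger opening in m; "gripper_force": force on a finger pad.
Only numpy, scipy, OpenCV 4.12 (cv2) and the standard library are available. Lean on these libraries where they do the work, as an engineer would, in place of code of your own. Each camera call takes 0.05 s, during which the arm holds its last target. There are 200 camera calls.

## Working session

There is one attempt and no reset: what is moved stays moved. The work goes in short steps, Python scripts to look and compute and a tool call to move; the robot and the scene stay as the last step left them, time stands still between calls to the robot, and variables do not carry over. Pictures are saved under pics/ and viewed, at most 10 in all, crops included, and the job is handed in when it is done.

Besides the shell and the picture viewer there is one more tool, called after ">>>" as name(argument=value, ...) on one line, values as JSON. jog_arm: Moves the arm, as the interface text tells. Its arguments: {"type":"object","properties":{"hand":{"type":"array"},"travel":{"type":"array"},"yaw":{"type":"array"},"grip_force":{"type":"number"}},"required":["hand","travel","yaw"]}

```bash
mkdir -p pics
python3 - <<'E'
from rig import env
import cv2
print(env.finger_overhang)
s=env.observe(); print(s['time_s'],s['position'],s['tool_rot'],s['grip_width'])
for n in("scene","top"):
    cv2.imwrite(f"pics/{n}0.png",env.get_image(n)[:,:,::-1]); print(env.calibration(n))
print(env.calibration("wrist"))
E
```

```text
0.017
0.0 [0.23053168 0.49906565 0.24772067] [[-9.07777766e-01  4.19450576e-01 -8.60958044e-04]
 [ 4.19451353e-01  9.07777088e-01 -1.14950551e-03]
 [ 2.99397238e-04 -1.40462556e-03 -9.99998969e-01]] 0.08541459068934161
{'fx': 512.3128382593081, 'fy': 512.3128382593081, 'cx': 319.5599182933587, 'cy': 237.7785356020103, 'position': array([-0.2460694 , -0.68847068,  0.62880449]), 'rotation': array([[ 0.65845737, -0.35871074,  0.66163472],
       [-0.75242266, -0.33377996,  0.56784776],
       [ 0.01714732, -0.8717325 , -0.48968196]])}
{'fx': 507.39490904060744, 'fy': 507.39490904060744, 'cx': 309.8170323978552, 'cy': 233.77686568436667, 'position': array([0.4300239 , 0.03466223, 1.17011513]), 'rotation': array([[-0.00763565, -0.99382365,  0.11070795],
       [-0.99993307,  0.00662607, -0.00948434],
       [ 0.0086922 , -0.11077296, -0.99380773]])}
{'fx': 428.4332919829237, 'fy': 428.4332919829237, 'cx': 320.3297528809225, 'cy': 244.76182400047932, 'hand_eye': array([[ 3.98838485e-04, -9.53484812e-01, -3.01440796e-01,
         7.78429522e-02],
       [ 9.99999875e-01,  2.89515795e-04,  4.07342084e-04,
        -1.57763049e-03],
       [-3.01122619e-04, -3.01440921e-01,  9.53484809e-01,
        -1.24800503e-01],
       [ 0.00000000e+00,  0.00000000e+00,  0.00000000e+00,
         1.00000000e+00]])}
```

View pics/top0.png

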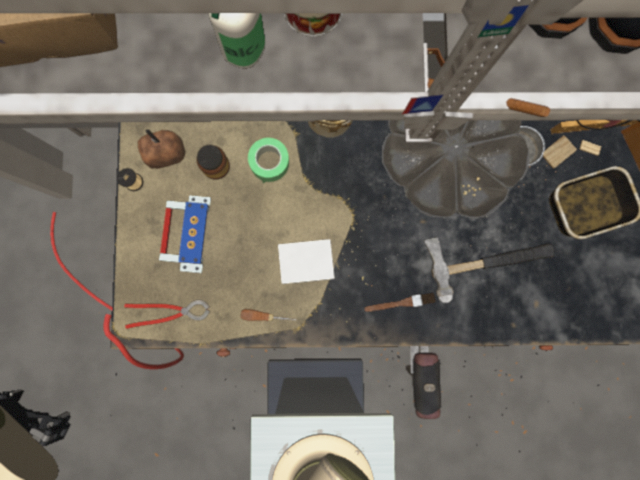

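View pics/scene0.png

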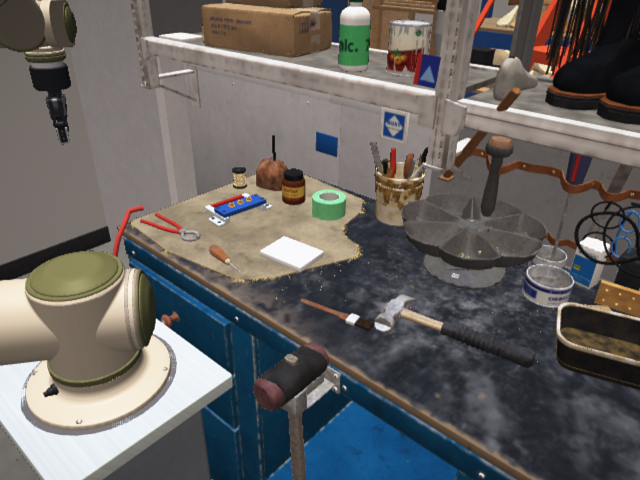

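The top view shows the slab at about (306,261) with its long side nearly along world y. The guide is at about (190,235), with its mouth facing the slab and the red stop on the left (+y). I'll enlarge that area.

Run:
```python
import cv2
im=cv2.imread("pics/top0.png")[180:300,150:350]
cv2.imwrite("pics/crop.png",cv2.resize(im,None,fx=4,fy=4,interpolation=cv2.INTER_CUBIC))
```

```text
(no output)
```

View pics/crop.png

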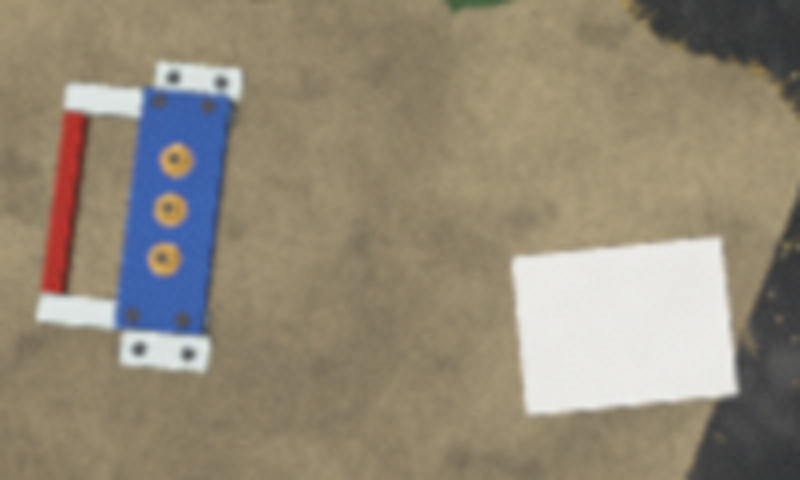

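```bash
cat > h.py <<'E'
import numpy as np, cv2
from rig import env
from scipy.optimize import least_squares
def ray(px,c,z):
    d=np.array([(px[0]-c['cx'])/c['fx'],(px[1]-c['cy'])/c['fy'],1.]); d=c['rotation']@d
    p=np.asarray(c['position']); return (p+d*(z-p[2])/d[2])[:2]
def wristcal():
    s=env.observe(); c=dict(env.calibration("wrist")); T=np.eye(4); T[:3,:3]=s['tool_rot']; T[:3,3]=s['position']
    M=T@c['hand_eye']; c['rotation']=M[:3,:3]; c['position']=M[:3,3]; return c
def fit(model,pts):  # rigid 2D: returns x,y,angle deg, rms
    m,p=np.array(model,float),np.array(pts)
    R=lambda a:np.array([[np.cos(a),-np.sin(a)],[np.sin(a),np.cos(a)]])
    best=min((least_squares(lambda v:(m@R(v[2]).T+v[:2]-p).ravel(),[*p.mean(0),a]) for a in(0,1.5,3,-1.5)),key=lambda r:r.cost)
    return np.r_[best.x[:2],np.degrees(best.x[2])].round(4),np.sqrt(2*best.cost/len(p)).round(4)
E
python3 - <<'E'
from h import *
c=env.calibration("top")
P=lambda l,z:[ray((150+(u+.5)/4-.5,180+(v+.5)/4-.5),c,z) for u,v in l]
s=P([(512,257),(721,238),(738,394),(527,414)],.014)
print(np.round(s,4),fit([(.045,.06),(.045,-.06),(-.045,-.06),(-.045,.06)],s))
b=P([(145,87),(233,97),(207,332),(117,328)],.032); print(np.round(b,4))
bu=P([(177,160),(170,211),(164,260)],.041)
st=P([(87,113),(66,293)],.018); print(np.round(bu,4),np.round(st,4))
# guide frame: x in (+y world), y across = -x world
print(fit([(.025,-.069),(-.025,-.069),(-.025,.069),(.025,.069),(0,0),(.06,-.053),(.06,.053)],b+[bu[1]]+st))
E
```

```text
[[ 0.5361  0.0974]
 [ 0.5462 -0.0222]
 [ 0.4571 -0.0308]
 [ 0.4467  0.089 ]] (array([0.4965, 0.0333, 5.0953]), np.float64(0.0004))
[[0.6326 0.3044]
 [0.6266 0.2545]
 [0.4934 0.2671]
 [0.496  0.3174]]
[[0.5895 0.2836]
 [0.5607 0.2869]
 [0.5332 0.2898]] [[0.6202 0.3406]
 [0.5169 0.3501]]
(array([ 0.5621,  0.2859, 84.48  ]), np.float64(0.0015))
```

Slab fit: centre (0.4965, 0.033), heading 95.1°. Guide fit: origin (0.562, 0.286), inward direction about 84.5°. The slab sits about 41 mm off the guide's axis and is turned by 10.6°. I'll square it up first by pushing its long side with both fingers, then push it in from the near short edge.

>>> jog_arm(hand=[0.07,0.07,0.07,0.07,0.07], travel=[[0.019,-0.046,-0.01],[0.019,-0.046,-0.01],[0.019,-0.046,-0.01],[0.019,-0.046,-0.01],[0.019,-0.046,-0.01]], yaw=[0.034,0.034,0.034,0.034,0.034])

```text
time_s: 0.72
position: [0.3259, 0.2678, 0.1979]
tool_rot: [[-0.966, 0.258, -0.0], [0.258, 0.966, -0.0], [0.0, -0.0, -1.0]]
ft_force: [1.1, 0.5, 0.2]
grip_width: 0.0704
gripper_force: 0.0
```

>>> jog_arm(hand=[0.07,0.07,0.07,0.07,0.07], travel=[[0.019,-0.046,-0.02],[0.019,-0.046,-0.02],[0.019,-0.046,-0.02],[0.019,-0.046,-0.02],[0.012,-0.045,-0.02]], yaw=[0.034,0.034,0.034,0.034,0.034])

```text
time_s: 1.35
position: [0.4143, 0.0386, 0.0977]
tool_rot: [[-0.996, 0.092, 0.0], [0.092, 0.996, -0.0], [-0.0, -0.0, -1.0]]
ft_force: [0.2, 0.3, -0.4]
grip_width: 0.0702
gripper_force: 0.0
```

>>> jog_arm(hand=[0.07,0.07,0.07,0.07,0.07], travel=[[0,0,-0.015],[0,0,-0.015],[0,0,-0.015],[0,0,0],[0,0,0]], yaw=[0,0,0,0,0])

```text
time_s: 1.98
position: [0.4138, 0.0403, 0.0537]
tool_rot: [[-0.996, 0.093, 0.0], [0.093, 0.996, -0.0], [-0.0, -0.0, -1.0]]
ft_force: [-0.3, 0.6, -0.5]
grip_width: 0.0699
gripper_force: 0.0
```

>>> jog_arm(hand=[0.07,0.07,0.07,0.07,0.07], travel=[[0.002,0,-0.01],[0.002,0,-0.01],[0.001,0,-0.008],[0,0,-0.004],[0,0,0]], yaw=[0,0,0,0,0])

```text
time_s: 2.6
position: [0.4185, 0.0403, 0.021]
tool_rot: [[-0.996, 0.093, -0.001], [0.093, 0.996, 0.0], [0.001, 0.0, -1.0]]
ft_force: [0.3, -0.0, -0.5]
grip_width: 0.0699
gripper_force: 0.0
```

Run:
```python
from h import *
c=wristcal(); im=env.get_image("wrist"); cv2.imwrite("pics/w1.png",im[:,:,::-1])
print(c['position'],env.observe()['position'],env.observe()['ft_force'])
```

```text
[0.34050052 0.04634373 0.14588675] [0.41862578 0.04029278 0.0212682 ] [-0.60886535  0.41820602  0.81209777]
```

View pics/w1.png

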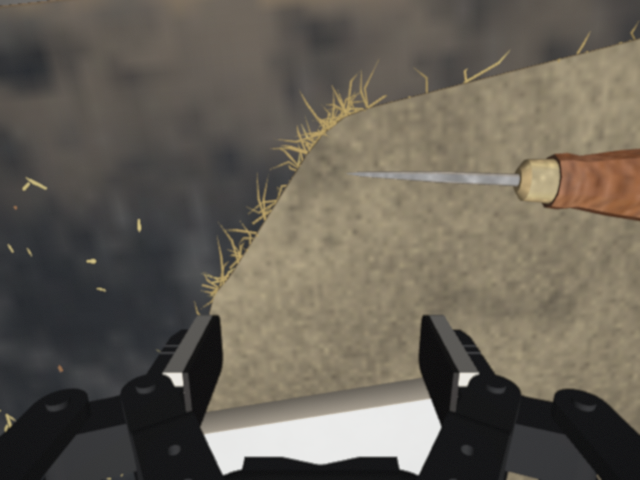

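The wrist view has the fingertip corners at (218,317) and (422,317), which puts the tips about 13 mm up. I'll go about 8 mm lower and then push sideways.

>>> jog_arm(hand=[0.07,0.07,0.07,0.07,0.07], travel=[[0,0,-0.004],[0,0,-0.004],[0,0,0],[0.006,-0.0006,0],[0.006,-0.0006,0]], yaw=[0,0,0,0,0])

```text
time_s: 3.28
position: [0.4313, 0.039, 0.0134]
tool_rot: [[-0.996, 0.093, 0.001], [0.093, 0.996, -0.0], [-0.001, -0.0, -1.0]]
ft_force: [0.2, 0.4, -0.5]
grip_width: 0.0698
gripper_force: 0.3
```

>>> jog_arm(hand=[0.07,0.07,0.07,0.07,0.07], travel=[[0.006,-0.0006,0],[0.006,-0.0006,0],[0.006,-0.0006,0],[0.006,-0.0006,0],[0.006,-0.0006,0]], yaw=[0,0,0,0,0])

```text
time_s: 3.9
position: [0.461, 0.036, 0.0133]
tool_rot: [[-0.996, 0.093, -0.0], [0.093, 0.996, -0.0], [0.0, -0.0, -1.0]]
ft_force: [-0.9, -0.7, 0.8]
grip_width: 0.0697
gripper_force: 0.7
```

>>> jog_arm(hand=[0.07,0.07,0.07,0.07,0.07], travel=[[0.006,-0.0006,0],[0.006,-0.0006,0],[0.005,-0.0005,0],[0,0,0],[0,0,0]], yaw=[0,0,0,0,0])

```text
time_s: 4.53
position: [0.4778, 0.0343, 0.0133]
tool_rot: [[-0.996, 0.093, 0.0], [0.093, 0.996, -0.0], [-0.0, -0.0, -1.0]]
ft_force: [-0.4, -0.9, 0.6]
grip_width: 0.0699
gripper_force: 0.0
```

Run:
```python
from h import *
im=env.get_image("top"); cv2.imwrite("pics/top1.png",im[:,:,::-1])
cv2.imwrite("pics/crop1.png",cv2.resize(im[180:300,150:350,::-1],None,fx=4,fy=4,interpolation=cv2.INTER_CUBIC))
```

```text
(no output)
```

View pics/crop1.png

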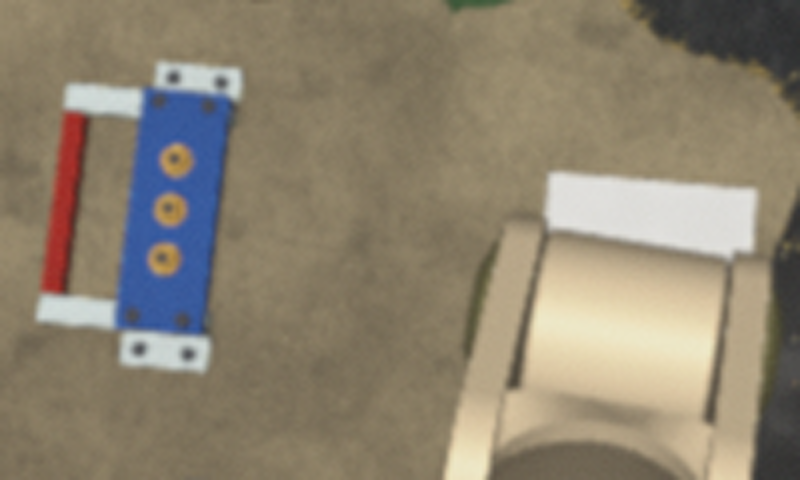

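Run:
```python
from h import *
c=env.calibration("top")
a,b=[ray((150+(u+.5)/4-.5,180+(v+.5)/4-.5),c,.014) for u,v in[(549,173),(755,190)]]
d=a-b; print(a,b,np.linalg.norm(d),np.degrees(np.arctan2(d[1],d[0])))
e=np.array([.995,-.096]); print((a-[.5621,.2859])@e,(b-[.5621,.2859])@e)
```

```text
[0.5843634  0.07614256] [ 0.57375009 -0.04209336] 0.11871131650232332 84.87065774951499
0.04228879383952198 0.0430791980795275
```

>>> jog_arm(hand=[0.07,0.07,0.07,0.07,0.07], travel=[[-0.015,0.0015,0],[-0.015,0.0015,0.01],[0,0,0.04],[0,-0.02,0.04],[0,-0.03,0.03]], yaw=[0,0,0,-0.18,-0.18])

```text
time_s: 5.2
position: [0.4473, -0.0127, 0.1356]
tool_rot: [[-0.897, 0.441, 0.002], [0.441, 0.897, -0.001], [-0.002, 0.0, -1.0]]
ft_force: [0.2, 0.1, -0.3]
grip_width: 0.0704
gripper_force: 0.0
```

>>> jog_arm(hand=[0.05,0.05,0.05,0.05,0.05], travel=[[0.0,-0.025,0],[0.01,-0.033,0],[0.02,0,0],[0.02,0,0],[0.02,0,0]], yaw=[-0.172,-0.172,-0.172,-0.172,-0.172])

```text
time_s: 5.82
position: [0.5178, -0.0706, 0.134]
tool_rot: [[-0.249, 0.968, 0.0], [0.968, 0.249, -0.0], [-0.0, 0.0, -1.0]]
ft_force: [1.3, -0.4, 0.7]
grip_width: 0.0502
gripper_force: 0.0
```

>>> jog_arm(hand=[0.05,0.05,0.05,0.05,0.05], travel=[[0.007,0.0,0],[0,0,-0.03],[0,0,-0.03],[0,0,0],[0,0,0]], yaw=[-0.172,-0.172,0,0,0])

```text
time_s: 6.45
position: [0.525, -0.0707, 0.0747]
tool_rot: [[0.086, 0.996, 0.002], [0.996, -0.086, -0.001], [-0.0, 0.002, -1.0]]
ft_force: [-0.2, -0.1, -0.3]
grip_width: 0.0503
gripper_force: 0.0
```

Run:
```python
from h import *
s=env.observe(); print(s['position'],np.degrees(np.arctan2(s['tool_rot'][1,1],s['tool_rot'][0,1])))
im=env.get_image("wrist"); cv2.imwrite("pics/w2.png",im[:,:,::-1])
np.save("c2.npy",wristcal(),allow_pickle=True)
```

```text
[ 0.52500662 -0.07074267  0.0746731 ] -4.914817874980022
```

View pics/w2.png

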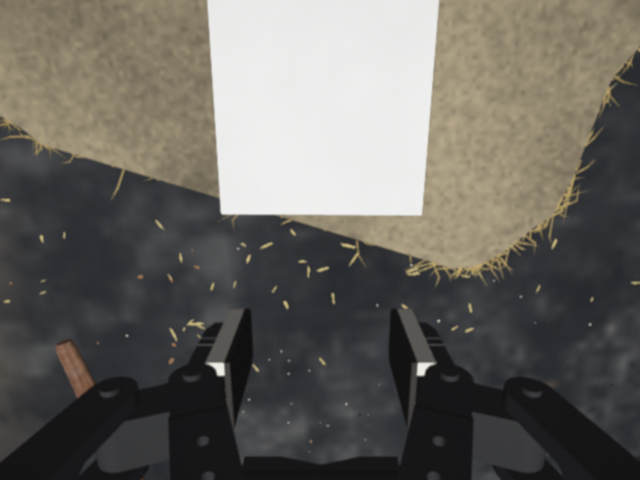

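Near slab edge at (222,215)–(423,215), square to the hand and centred on it. The tips at (249,311) and (391,311) stand about 12 mm ahead of the TCP. I'll go down, start pushing, and check again before the mouth.

>>> jog_arm(hand=[0.05,0.05,0.05,0.05,0.05], travel=[[0,0,-0.025],[0,0,-0.02],[0,0,-0.012],[0,0,0],[0.001,0.01,0]], yaw=[-0.009,0,0,0,0])

```text
time_s: 7.12
position: [0.5262, -0.0608, 0.0172]
tool_rot: [[0.096, 0.995, 0.002], [0.995, -0.096, -0.001], [-0.0, 0.002, -1.0]]
ft_force: [-0.0, -0.1, -0.0]
grip_width: 0.0502
gripper_force: 0.0
```

>>> jog_arm(hand=[0.05,0.05,0.05,0.05,0.05], travel=[[0.001,0.01,0],[0.001,0.01,0],[0.001,0.01,0],[0.001,0.01,0],[0.001,0.01,0]], yaw=[0,0,0,0,0])

```text
time_s: 7.75
position: [0.5307, -0.0099, 0.0163]
tool_rot: [[0.095, 0.995, -0.0], [0.995, -0.095, -0.0], [-0.0, -0.0, -1.0]]
ft_force: [0.9, -1.8, 0.9]
grip_width: 0.0498
gripper_force: 1.0
```

>>> jog_arm(hand=[0.05,0.05,0.05,0.05,0.05], travel=[[0.001,0.01,0],[0.001,0.01,0],[0.001,0.01,0],[0.001,0.01,0],[0.001,0.01,0]], yaw=[0,0,0,0,0])

```text
time_s: 8.38
position: [0.5357, 0.04, 0.0163]
tool_rot: [[0.095, 0.995, -0.0], [0.995, -0.095, -0.0], [-0.0, -0.0, -1.0]]
ft_force: [0.2, -3.3, 1.7]
grip_width: 0.0501
gripper_force: 1.1
```

>>> jog_arm(hand=[0.05,0.05,0.05,0.05,0.05], travel=[[0.001,0.01,0],[0.001,0.01,0],[0.001,0.01,0],[0.001,0.01,0],[0.001,0.01,0]], yaw=[0,0,0,0,0])

```text
time_s: 9.0
position: [0.5407, 0.09, 0.0163]
tool_rot: [[0.095, 0.995, -0.0], [0.995, -0.095, 0.0], [0.0, -0.0, -1.0]]
ft_force: [0.9, -2.5, 1.7]
grip_width: 0.0499
gripper_force: 1.1
```

Run:
```python
from h import *
s=env.observe(); print(s['position'],np.degrees(np.arctan2(s['tool_rot'][1,1],s['tool_rot'][0,1])))
np.save("c3.npy",wristcal(),allow_pickle=True)
w=env.get_image("wrist"); t=cv2.resize(env.get_image("top")[180:300,150:350],None,fx=4,fy=4,interpolation=cv2.INTER_CUBIC)
cv2.imwrite("pics/w3.png",w[:,:,::-1]); cv2.imwrite("pics/crop3.png",t[:,:,::-1])
```

```text
[0.54072243 0.09003095 0.01631712] -5.447634645192511
```

View pics/crop3.png

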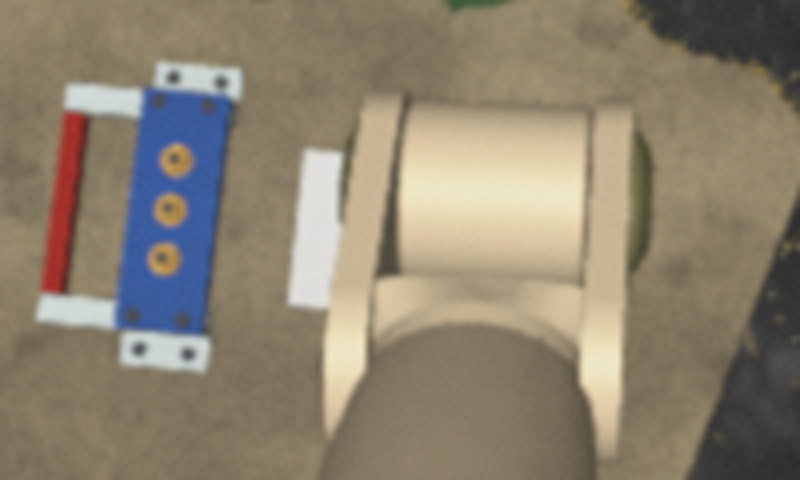

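Run:
```python
from h import *
c=env.calibration("top")
a,b=[ray((150+(u+.5)/4-.5,180+(v+.5)/4-.5),c,.014) for u,v in[(305,150),(290,305)]]
O=np.array([.5621,.2859]);e=np.array([.995,-.096]);g=np.array([.096,.995])
print(np.linalg.norm(a-b),[(p-O)@e for p in(a,b)],[(p-O)@g for p in(a,b)])
```

```text
0.08942930709170695 [np.float64(0.04300391125950445), np.float64(-0.046385723857187304)] [np.float64(-0.06582709244268577), np.float64(-0.06683898249286611)]
```

View pics/w3.png

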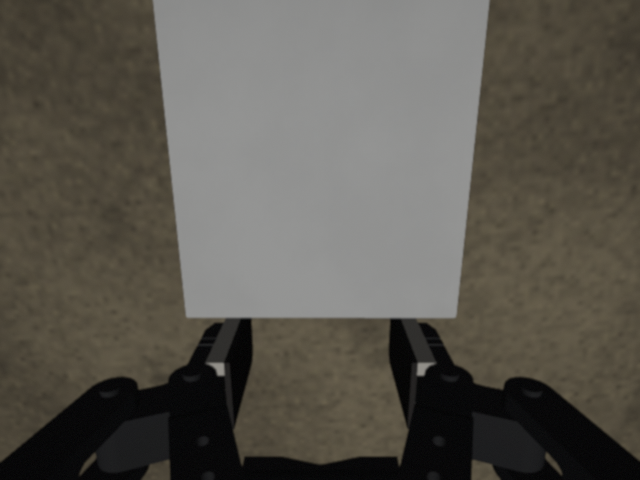

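The slab is square on the fingertips, 1.7 mm off the guide's axis, with its front edge 66 mm before the bridge centre. About 126 mm remain to the stop.

>>> jog_arm(hand=[0.05,0.05,0.05,0.05,0.05], travel=[[0.001,0.01,0],[0.001,0.01,0],[0.001,0.01,0],[0.001,0.01,0],[0.001,0.01,0]], yaw=[0,0,0,0,0])

```text
time_s: 9.72
position: [0.5457, 0.1401, 0.0163]
tool_rot: [[0.095, 0.996, -0.0], [0.996, -0.095, -0.0], [-0.0, -0.0, -1.0]]
ft_force: [-0.9, -0.1, -0.0]
grip_width: 0.0499
gripper_force: 0.3
```

>>> jog_arm(hand=[0.05,0.05,0.05,0.05,0.05], travel=[[0.001,0.01,0],[0.001,0.01,0],[0.001,0.01,0],[0.001,0.01,0],[0.001,0.01,0]], yaw=[0,0,0,0,0])

```text
time_s: 10.35
position: [0.5507, 0.19, 0.0163]
tool_rot: [[0.095, 0.995, 0.0], [0.995, -0.095, -0.0], [-0.0, 0.0, -1.0]]
ft_force: [0.1, -0.2, -0.0]
grip_width: 0.05
gripper_force: 0.4
```

>>> jog_arm(hand=[0.05,0.05,0.05,0.05,0.05], travel=[[0.0004,0.004,0],[0.0004,0.004,0],[0.0004,0.004,0],[0.0004,0.004,0],[0.0004,0.004,0]], yaw=[0,0,0,0,0])

```text
time_s: 10.98
position: [0.5527, 0.2096, 0.0163]
tool_rot: [[0.095, 0.995, 0.0], [0.995, -0.095, -0.0], [-0.0, 0.0, -1.0]]
ft_force: [-0.1, -0.3, 0.5]
grip_width: 0.05
gripper_force: 0.6
```

>>> jog_arm(hand=[0.05,0.05,0.05,0.05,0.05], travel=[[0.0001,0.001,0],[0.0001,0.001,0],[0.0001,0.001,0],[0.0001,0.001,0],[0,0,0]], yaw=[0,0,0,0,0])

```text
time_s: 11.6
position: [0.5531, 0.2135, 0.0163]
tool_rot: [[0.095, 0.995, 0.0], [0.995, -0.095, 0.0], [0.0, 0.0, -1.0]]
ft_force: [-0.3, 0.2, -0.2]
grip_width: 0.0501
gripper_force: 0.2
```

>>> jog_arm(hand=[0.05,0.05,0.05,0.05,0.05], travel=[[0.0001,0.001,0],[0.0001,0.001,0],[0.0001,0.001,0],[0,0,0],[0,0,0]], yaw=[0,0,0,0,0])

```text
time_s: 12.22
position: [0.5534, 0.2165, 0.0163]
tool_rot: [[0.095, 0.995, 0.0], [0.995, -0.095, 0.0], [0.0, 0.0, -1.0]]
ft_force: [-0.4, -0.1, -0.4]
grip_width: 0.0503
gripper_force: 0.0
```

Run:
```python
from h import *
w=env.get_image("wrist"); t=cv2.resize(env.get_image("top")[190:280,150:270],None,fx=5,fy=5,interpolation=cv2.INTER_CUBIC)
o=np.zeros((450,800,3),np.uint8); o[:,:430]=cv2.resize(t[:,:430],(430,450)); o[:277,430:]=cv2.resize(w,(370,277))
cv2.imwrite("pics/both.png",o[:,:,::-1])
```

```text
(no output)
```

View pics/both.png

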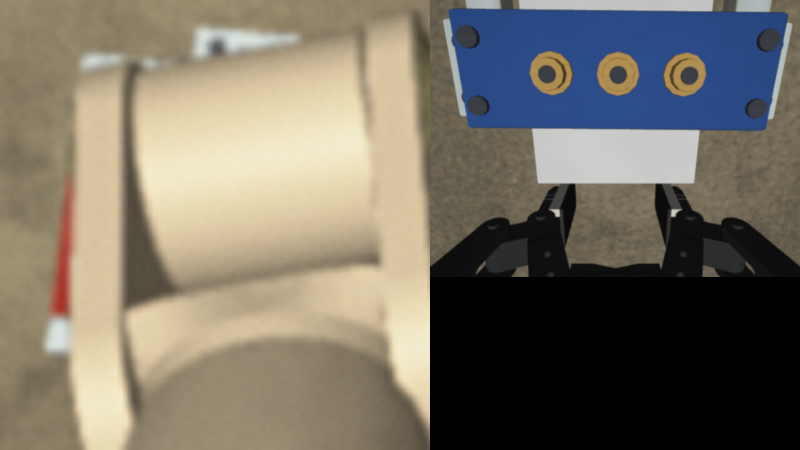

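The slab is well under the bridge, and no stop contact shows in the force yet. I'll continue in small steps.

>>> jog_arm(hand=[0.05,0.05,0.05,0.05,0.05], travel=[[0.0001,0.001,0],[0.0001,0.001,0],[0,0,0],[0,0,0],[0,0,0]], yaw=[0,0,0,0,0])

```text
time_s: 12.95
position: [0.5534, 0.2179, 0.0163]
tool_rot: [[0.095, 0.995, -0.001], [0.995, -0.095, -0.001], [-0.001, -0.001, -1.0]]
ft_force: [-1.2, -5.1, 0.8]
grip_width: 0.0496
gripper_force: 2.6
```

>>> jog_arm(hand=[0.05,0.05,0.05,0.05,0.05], travel=[[0.0001,0.001,0],[0.0001,0.001,0],[0,0,0],[0,0,0],[0,0,0]], yaw=[0,0,0,0,0])

```text
time_s: 13.58
position: [0.5533, 0.2181, 0.0163]
tool_rot: [[0.095, 0.995, -0.002], [0.995, -0.095, -0.004], [-0.004, -0.002, -1.0]]
ft_force: [-2.6, -15.8, 4.2]
grip_width: 0.05
gripper_force: 7.8
```

Contact with the stop: force 16 N and no further advance. Now back off and lift away.

>>> jog_arm(hand=[0.05,0.05,0.05,0.05,0.05], travel=[[-0.0003,-0.003,0],[-0.001,-0.01,0],[-0.002,-0.02,0],[-0.002,-0.02,0.01],[0,-0.02,0.03]], yaw=[0,0,0,0,0])

```text
time_s: 14.2
position: [0.5476, 0.1456, 0.0563]
tool_rot: [[0.096, 0.995, -0.003], [0.995, -0.096, -0.0], [-0.0, -0.003, -1.0]]
ft_force: [0.8, 0.5, -0.2]
grip_width: 0.0501
gripper_force: 0.0
```

>>> jog_arm(hand=[0.05,0.05,0.05,0.05,0.05], travel=[[-0.02,-0.03,0.04],[-0.03,-0.03,0.04],[-0.03,-0.03,0.02],[-0.03,-0.03,0.0],[0,0,0]], yaw=[0,0,0,0,0])

```text
time_s: 14.82
position: [0.4368, 0.0255, 0.1572]
tool_rot: [[0.098, 0.995, 0.001], [0.995, -0.098, -0.0], [-0.0, 0.001, -1.0]]
ft_force: [0.8, 0.2, 0.5]
grip_width: 0.0503
gripper_force: 0.0
```

Run:
```python
from h import *
t=cv2.resize(env.get_image("top")[180:280,150:270],None,fx=6,fy=6,interpolation=cv2.INTER_CUBIC)
cv2.imwrite("pics/fin.png",t[:,:,::-1])
```

```text
(no output)
```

View pics/fin.png

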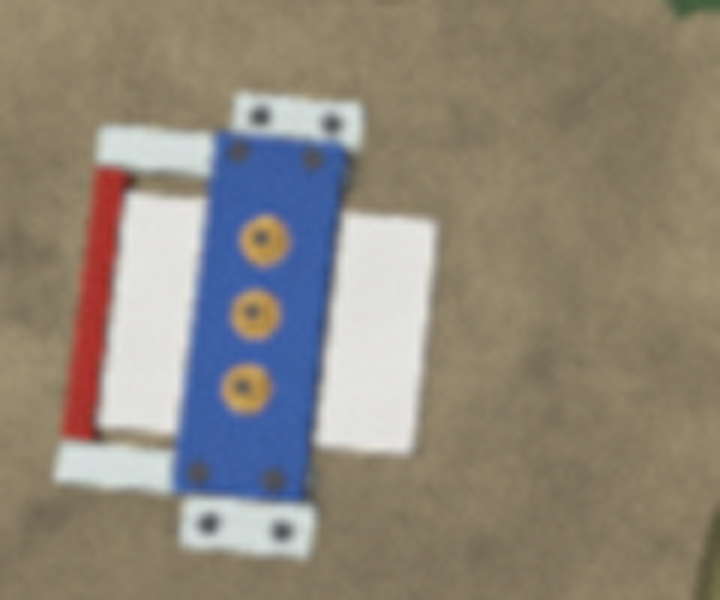

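The slab's front edge, (125,190)–(98,430), lies flush and square along the red stop. It is centred between the rails, and the hand is clear.

```bash
python3 -c "
from rig import env
print(env.close_job())"
```

```text
the job is handed in; nothing more can be done
None
```

The slab was pushed flat under the bridge until its short edge sat squarely against the red stop, the hand was taken clear, and the job was handed in at about 15 s of robot time; no verdict came back.

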